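# Load the reagent feed lane and key it in

### The arm

A 7-joint arm with a two-finger parallel gripper is mounted at the origin on a cart in front of the work surface, level with it; the furniture and walls round the work are solid. World frame = base frame: x ahead of the robot, y to its left, z up, the work surface at z = 0. Lengths are in m, angles in rad, forces in N, time in s.
With the tool pointing down it reaches from about 0.425 to 0.875 m from the base axis. Payload 4.7 kg.
Tool frame: the origin (TCP) lies midway between the tips of the shut fingers; the grasp point (between the pads) lies 19 mm behind it; z points along the fingers, y is the line along which they close (so a half turn about z gives the same grasp; the last joint's range is limited). The gripper opens to 87 mm and grips with 3 to 60 N. Pads are 19 mm wide; open, the fingers measure 117 mm over their backs; the gripper's body (75 mm by 190 mm) begins 51 mm behind the grasp point.
Start: joints at [-1.335, 0.321, -0.07, 1.45, 0.023, 1.371, -0.057], TCP at [0.143, 0.634, 0.223] pointing down, gripper open.
Joint ranges: [-2.86, 2.86], [-0.3, 2.09], [-1.38, 1.24], [0.06, 2.45], [-1.56, 4.7], [0.09, 2.05], [-2.69, 2.69]. Speed limits (rad/s): [2.57, 2.57, 3.14, 3.14, 3.14, 3.14, 3.14].

### API

Orientations are given as [roll, pitch, yaw] about the fixed x, y, z axes, in that order (R = Rz(yaw) Ry(pitch) Rx(roll)).
In Python, from workcell import observe, camera, calibration, hand_in gives the robot as it stands.
- The arm moves only by the shell command python3 -m creep 'ROWS' [OPENING] [FORCE]. ROWS is JSON, a list of rows, each a list of 6 numbers: the shift along the tool's x, y, z in m, then the turn, a rotation vector about the tool's x, y, z in rad. In form: [[dx, dy, dz, rx, ry, rz], ...]. A call has 1 to 8 rows; each row is the pose to reach, as a shift and turn from the pose commanded when the call began, along the tool's axes at that moment; what a row does not reach only later rows make up. A row lasts 1/10 s, in which the tool goes at most 50 mm and 8.59 degrees, less where a joint would pass 70% of its speed; a pose out of reach is approached as far as the arm can. A call with a gripper value outside its range is refused whole. OPENING is the finger opening in m, from 0 to 0.087, set as the call begins (- or left out, the last holds). The fingers move at their own pace and stop on an object; FORCE is the grip in N (left out, the last holds). Time passes only in rows, so rows that repeat a pose let the fingers close. It gives the time, the measured TCP pose, the force, the opening and the grip force at its end, in the units of the state.
- observe(): the state, without advancing time (a new reading comes with each control period).
- camera(name): name is "side" or "top"; returns the picture (400x640x3 uint8, red, green, blue); there is no depth.
- calibration(name): a dict with "mtx" (3x3 intrinsics, pixels), "R" (3x3) and "t" (3): a world point X has camera coordinates R X + t. Camera axes: x right, y down, z forward; pixel columns grow to the right and rows downward; lengths in m; the calibration is good to about 2 mm. A picture is of the moment at which its call begins. calibration takes no time and is no camera call.
- hand_in(): hands the job in; it is judged then, once.
The state is a dict: "t": time; "joints": joint angles; "joint_velocities": joint speeds; "effort": joint torques, N m; "tool_pos": TCP position; "ee_rot": TCP orientation; "wrist_force": force on the tool from outside, world axes, zero at the start; "moment": the same for the moment, N m; "width": finger opening in m; "gripper_force": force on a finger pad.
Only numpy, scipy, OpenCV 4.12 (cv2) and the standard library are available. Lean on these libraries where they do the work, as an engineer would, in place of code of your own. Each camera call takes 0.05 s, during which the arm holds its last target. There are 200 camera calls.

### The job

Press the round key on the loader console, then load the sloped roller lane: set the long reagent pack down gently, upright and lengthwise, on the lane's open upper part and let it roll down to the stop, then the short pack behind it in the same way. When both have come to rest, press the wide bar key, the square key and the round key, in that order; press every key fully and alone, letting it come right back up before the next. Do not press the upright bar key, and leave everything else on the table as it stands.

Things in the scene. Friction and masses are not known exactly. Their poses are not given: they have to be found in the camera images.
- panel: sloping grey-faced key panel of the white loader console. Origin: on the panel face at the middle of the row of four keys, 100 mm above the table. x points up the slope, y along the row, z squarely out of the face (38 degrees from vertical, leaning to the robot). The face ends 52 mm below and 58 mm above the row. Keys stand 46 mm apart (y = -69, -23, 23, 69 mm) in an order that changes.
- hood_edge (a point): middle of the lower front edge of the console's solid splash hood: a level white plate 200 mm wide, underside 183 mm above the table. The edge is 83 mm above the key row and 6 mm behind it, so a gripper pointing straight down fouls it; lean the tool with the panel and press along the panel's -z. Behind it a back wall and side cheeks close the hood.
- console: the fixed console itself: 200 mm wide (y), 64 mm from its origin to its front, 76 mm to its back, 188 mm high with the hood; origin under it at table height, straight below the key row; front faces the robot
- key_round_top (a point): round key, white, 26 mm across. Key head stands 10 mm proud of the panel when up. This point is the centre of the head's outer face and moves with it; use panel for the direction of pressing.
- key_square_top (a point): square key, white, 26 x 26 mm. Key head stands 10 mm proud of the panel when up. This point is the centre of the head's outer face and moves with it; use panel for the direction of pressing.
- key_wide_top (a point): wide bar key, white, 34 mm along the row and 14 mm up the slope. Key head stands 10 mm proud of the panel when up. This point is the centre of the head's outer face and moves with it; use panel for the direction of pressing.
- key_tall_top (a point): upright bar key, white, 14 mm along the row and 34 mm up the slope; not to be pressed. Key head stands 10 mm proud of the panel when up. This point is the centre of the head's outer face and moves with it; use panel for the direction of pressing.
- key_round (a joint): travel of the round key into the panel along the panel's -z, m: 0 = up (spring returned), 0.005 = fully down. It starts to move at about 1.5 N and is fully down at 5 N.
- key_square (a joint): travel of the square key into the panel along the panel's -z, m: 0 = up (spring returned), 0.005 = fully down. It starts to move at about 1.5 N and is fully down at 5 N.
- key_wide (a joint): travel of the wide bar key into the panel along the panel's -z, m: 0 = up (spring returned), 0.005 = fully down. It starts to move at about 1.5 N and is fully down at 5 N.
- key_tall (a joint): travel of the upright bar key into the panel along the panel's -z, m: 0 = up (spring returned), 0.005 = fully down. It starts to move at about 1.5 N and is fully down at 5 N.
- chute: aluminium lane with 14 free-turning grey rollers (fixed, 315 mm long, falling 18 degrees towards the robot). Origin: on the roller tops, mid-width, at the face of the stop at the low end, 52 mm above the table. x points up the lane, y across, z square to the rollers. 50 mm wide between side walls that stand 14 mm above the rollers. A pack let go on the rollers rolls down by itself in about 2 s.
- cover_end (a point): upper end of the aluminium guard frame (posts, top strips and cross bars) over the lane's lower part, mid-width, top face: the guard spans chute x = 0 to 0.155, is 66 mm wide outside, 78 mm high inside, 82 mm to its top. From chute x = 0.155 to 0.315 the lane is open above; packs are set down there.
- pack_long: the long reagent pack: white plastic box 110 mm long (its x), 40 wide (y), 50 high, with two grey screw caps on top (to 61 mm). Origin at the middle of its underside; stands upright on the table, 0.14 to 0.28 kg. Either end may lead. Home against the stop, its origin is at x = 0.055 in the chute frame.
- pack_short: the short reagent pack: the same but 75 mm long, with one screw cap in the middle, 0.1 to 0.2 kg. Either end may lead. Home behind the long pack, its origin is at x = 0.1475 in the chute frame.
- dropper: bystander: white dropper bottle, 27 mm across, 78 mm high, standing; origin at its foot
- tape_roll: bystander: roll of label tape lying flat, 74 mm across, 19 mm high; origin under its middle
- stapler: bystander: dark stapler 126 x 34 x 62 mm, long along its x; origin under its middle
- phone: bystander: phone lying flat, 128 (x) x 66 x 10 mm; origin under its middle
- sharps_pot: bystander: orange pot 84 mm across, 88 mm high; origin under its middle
- glue_stick: bystander: yellow stick standing on end, 26 mm across, 80 mm high; origin at its foot

How it is judged:
On the way, in this order (a step that is already met when the one before it is completed fails the run):
1. the round key is pressed fully, with the others up (value of joint key_round above 0.0038 m and value of joint each of key_square, key_wide, key_tall below 0.0012 m), for 0.05 s.
2. the long pack is set down in the open part of the lane, still held (contact force between the fingers and pack_long above 0.5 N and x of pack_long in the frame of chute between 0.16 and 0.32 m and y of pack_long in the frame of chute between -0.015 and 0.015 m and z of pack_long in the frame of chute below 0.018 m), for 0.05 s.
3. the long pack has rolled down and rests against the stop (x of pack_long in the frame of chute between 0.046 and 0.064 m and y of pack_long in the frame of chute between -0.012 and 0.012 m and z of pack_long in the frame of chute between -0.006 and 0.008 m and angle between the x axis of pack_long and the x axis of chute, either way round below 0.15 rad and angle between the z axis of pack_long and the z axis of chute, either way round below 0.12 rad and angle between pack_long's own z axis and vertical below 0.6 rad and linear speed of pack_long below 0.01 m/s), for 0.2 s.
4. the short pack is set down in the open part of the lane, still held (contact force between the fingers and pack_short above 0.5 N and x of pack_short in the frame of chute between 0.16 and 0.32 m and y of pack_short in the frame of chute between -0.015 and 0.015 m and z of pack_short in the frame of chute below 0.018 m), for 0.05 s.
5. the short pack rests behind the long one (all of step 3 and x of pack_short in the frame of chute between 0.1385 and 0.1565 m and y of pack_short in the frame of chute between -0.012 and 0.012 m and z of pack_short in the frame of chute between -0.006 and 0.008 m and angle between the x axis of pack_short and the x axis of chute, either way round below 0.15 rad and angle between the z axis of pack_short and the z axis of chute, either way round below 0.12 rad and angle between pack_short's own z axis and vertical below 0.6 rad and linear speed of pack_short below 0.01 m/s), for 0.2 s.
6. the wide bar key is pressed fully, with the others up (value of joint key_wide above 0.0038 m and value of joint each of key_round, key_square, key_tall below 0.0012 m), for 0.05 s.
7. the square key is pressed fully, with the others up (value of joint key_square above 0.0038 m and value of joint each of key_round, key_wide, key_tall below 0.0012 m), for 0.05 s.
8. the round key is pressed again, fully, with the others up (all of step 1), for 0.05 s.
At the end, for the whole second after the job is handed in: the long pack stands upright in the lane against the stop and the short pack right behind it (each within 9 mm along the lane, 12 mm across, lengthwise and flat on the rollers), both at rest, and all four keys are fully up (all of step 5 and value of joint each of key_round, key_square, key_wide, key_tall below 0.0012 m); the robot touches nothing.
It fails at once if the upright bar key is pressed (value of joint key_tall above 0.002 m).
It fails at once if two keys are down together (value of joint each of key_round, key_square above 0.002 m or value of joint each of key_round, key_wide above 0.002 m or value of joint each of key_square, key_wide above 0.002 m).
It fails at once if the wide bar or square key is pressed before both packs are home (value of joint any of key_wide, key_square above 0.003 m and not ((x of pack_long in the frame of chute between 0.046 and 0.064 m and y of pack_long in the frame of chute between -0.012 and 0.012 m and z of pack_long in the frame of chute between -0.006 and 0.008 m and angle between the x axis of pack_long and the x axis of chute, either way round below 0.15 rad and angle between the z axis of pack_long and the z axis of chute, either way round below 0.12 rad and angle between pack_long's own z axis and vertical below 0.6 rad) and (x of pack_short in the frame of chute between 0.1385 and 0.1565 m and y of pack_short in the frame of chute between -0.012 and 0.012 m and z of pack_short in the frame of chute between -0.006 and 0.008 m and angle between the x axis of pack_short and the x axis of chute, either way round below 0.15 rad and angle between the z axis of pack_short and the z axis of chute, either way round below 0.12 rad and angle between pack_short's own z axis and vertical below 0.6 rad))).
It fails at once if a bystander is pushed more than 30 mm or knocked over (distance of any of dropper, tape_roll, stapler, phone, sharps_pot, glue_stick from where it was at the start of the episode above 0.03 m or angle between any of dropper, glue_stick, sharps_pot's own z axis and vertical above 0.5 rad).
It also fails if it takes over 72 s, if anything falls off the work surface, if the arm or the gripper's body presses on something with over 40 N, if the wrist force passes 120 N, or if a joint passes its speed limit or range.

## Working session

There is one attempt and no reset: what is moved stays moved. The work goes in short steps, Python scripts to look and compute and a shell command to move; the robot and the scene stay as the last step left them, time stands still between calls to the robot, and variables do not carry over. Pictures are saved under pics/ and viewed, at most 10 in all, crops included, and the job is handed in when it is done.

```bash
mkdir -p pics
python3 - <<'E'
from workcell import observe,camera,calibration
import cv2,numpy as np
for n in("side","top"):
    im=camera(n); np.save(f"pics/{n}0.npy",im); cv2.imwrite(f"pics/{n}0.png",cv2.cvtColor(im,cv2.COLOR_RGB2BGR))
    c=calibration(n); R,t=np.array(c["R"]),np.array(c["t"]); print(n,np.round(c["mtx"],1).tolist(),np.round(R,3).tolist(),"pos",np.round(-R.T@t,3))
print(observe())
E
```

```text
side [[495.9, 0.0, 320.2], [0.0, 495.9, 200.6], [0.0, 0.0, 1.0]] [[0.825, -0.565, 0.015], [-0.336, -0.511, -0.791], [0.455, 0.648, -0.611]] pos [-0.388 -1.209  1.377]
top [[458.5, 0.0, 322.6], [0.0, 458.5, 199.6], [0.0, 0.0, 1.0]] [[-0.001, -1.0, 0.0], [-0.998, 0.001, -0.067], [0.067, -0.0, -0.998]] pos [0.44  0.118 1.554]
{'t': 0.1, 'joints': array([-1.33489322,  0.32178178, -0.07006934,  1.45154522,  0.02265975,
        1.37078544, -0.05689776]), 'joint_velocities': array([-2.46395281e-04, -9.63437875e-04, -1.27199181e-03, -1.50387478e-03,
       -7.90841857e-05,  9.69123009e-04, -8.19906118e-04]), 'effort': array([-1.77275301e-04, -4.92569554e+01, -4.05748654e-01, -3.13399744e+01,
       -6.42601401e-02,  3.94399278e-02,  1.03687812e-04]), 'tool_pos': array([0.14296309, 0.63358419, 0.22155331]), 'ee_rot': array([-3.13986544e+00,  1.54944113e-04,  2.91981693e+00]), 'wrist_force': array([-0.3375886 , -0.35393939,  0.19854631]), 'moment': array([ 0.00370111,  0.0460147 , -0.00401966]), 'gripper_force': 0.0, 'width': 0.0865721392155314}
```

View pics/side0.png

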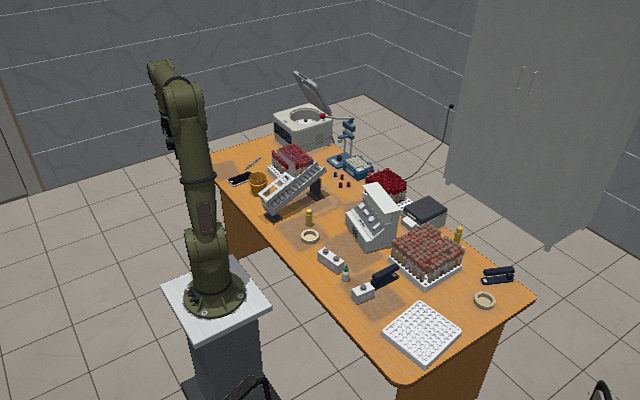

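View pics/top0.png

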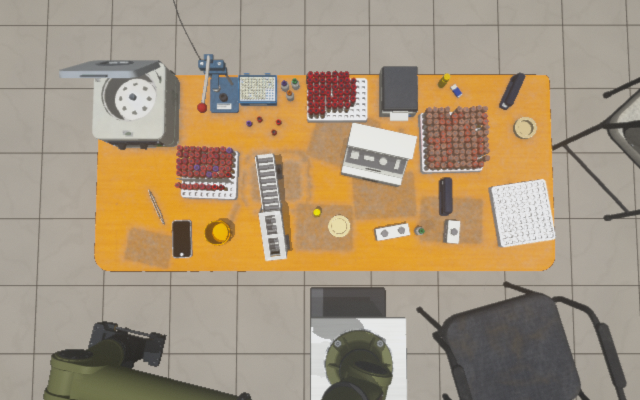

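The side view shows the lane around (293,190), the console at (372,215), the long pack at (331,260) and the short pack at (363,293). The top view shows the lane from (266,155) to (273,258), the console at (380,155), the long pack at (393,231), the short pack at (453,231) and the dropper at (420,230), between the packs. I'll enlarge both.

Run:
```python
import cv2,numpy as np
s=cv2.imread("pics/side0.png")[150:310,240:440]; cv2.imwrite("pics/sc.png",cv2.resize(s,None,fx=3.75,fy=3.75,interpolation=cv2.INTER_CUBIC)[:600,:800])
s=cv2.imread("pics/top0.png")[115:275,240:480]; cv2.imwrite("pics/tc.png",cv2.resize(s,None,fx=3.33,fy=3.33,interpolation=cv2.INTER_CUBIC)[:600,:800])
```

```text
(no output)
```

View pics/sc.png

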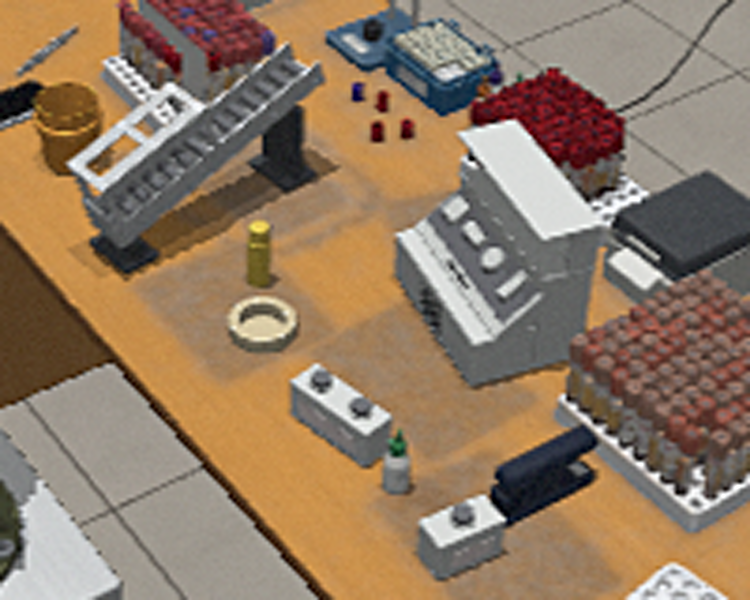

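View pics/tc.png

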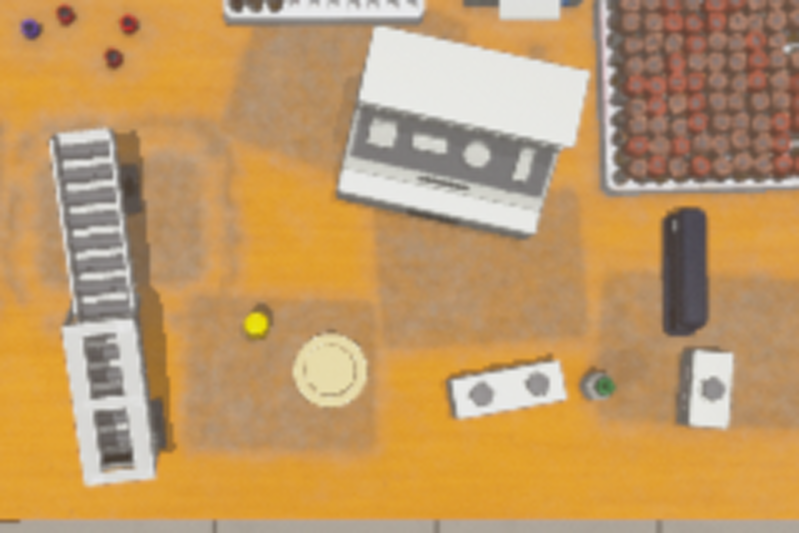

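The panel's key order from the robot's left is square, wide, round, tall, which puts round at panel y=-23 mm. In the full top view the keys are at (354.7,155), (369,158), (383,161.5) and (397,164). In the side view they are at (361,205.5), (366,212), (371,219) and (376,226). Next I'll measure with masks and triangulation.

```bash
cat > h.py <<'E'
import numpy as np,cv2
from workcell import observe,camera,calibration
from scipy.spatial.transform import Rotation as Ro
C={n:calibration(n) for n in("side","top")}
def ray(n,p):
    c=C[n];R=np.array(c["R"]);d=R.T@np.linalg.solve(np.array(c["mtx"]),[p[0],p[1],1]);return -R.T@np.array(c["t"]),d/np.linalg.norm(d)
def onz(n,p,z): o,d=ray(n,p);return o+d*(z-o[2])/d[2]
def tri(ps,pt):
    o1,d1=ray("side",ps);o2,d2=ray("top",pt)
    s=np.linalg.lstsq(np.c_[d1,-d2],o2-o1,rcond=None)[0];a,b=o1+s[0]*d1,o2+s[1]*d2
    return (a+b)/2,np.linalg.norm(a-b)
def proj(n,X): c=C[n];q=np.array(c["mtx"])@(np.array(c["R"])@X+np.array(c["t"]));return q[:2]/q[2]
def blobs(im,roi,f,amin=3,k=8):
    x0,y0,x1,y1=roi;u=cv2.resize(im[y0:y1,x0:x1],None,fx=k,fy=k,interpolation=cv2.INTER_CUBIC)
    m=f(cv2.cvtColor(u,cv2.COLOR_RGB2HSV).astype(int)).astype(np.uint8)
    out=[]
    for c in cv2.findContours(m,cv2.RETR_EXTERNAL,cv2.CHAIN_APPROX_NONE)[0]:
        a=cv2.contourArea(c)/k/k
        if a>amin:
            M=cv2.moments(c);g=lambda p:(np.array(p)+.5)/k-.5+[x0,y0]
            out.append((g([M['m10']/M['m00'],M['m01']/M['m00']]),a,g(cv2.boxPoints(cv2.minAreaRect(c)))))
    return out
E
python3 - <<'E'
from h import *
np.set_printoptions(precision=3,suppress=True)
S,T=np.load("pics/side0.npy"),np.load("pics/top0.npy")
# keys
f=lambda h:(h[...,2]>165)&(h[...,1]<60)
for n,im,r in(("top",T,(345,146,405,172)),("side",S,(356,200,384,232))):
    print(n);[print(b[0],b[1]) for b in sorted(blobs(im,r,f),key=lambda b:b[0][0])]
# packs
w=lambda h:(h[...,1]<70)&(h[...,2]>110)
for n,im,rs in(("top",T,((372,218,414,244),(440,214,466,248))),("side",S,((314,240,346,276),(348,276,378,306)))):
    for r in rs:
        print(n,"pack");[print(b[0],b[1],b[2].tolist() and np.round(b[2],1).tolist()) for b in blobs(im,r,w,20)]
        cap=lambda h:(h[...,2]<165)&(h[...,1]<60)&(h[...,2]>50)
        print(" caps");[print(b[0],b[1]) for b in blobs(im,r,cap,4)]
# lane
for r in((245,145,295,265),): [print("lane",b[0],b[1],np.round(b[2],1).tolist()) for b in blobs(T,r,lambda h:(h[...,1]<50)&(h[...,2]>150),20)]
E
```

```text
top
[345.59  153.969] 10.9140625
[354.435 154.709] 54.0
[355.481 167.726] 178.3984375
[368.64  157.744] 40.671875
[379.777 169.801] 18.6171875
[382.779 161.036] 42.6640625
[386.157 149.6  ] 331.65625
[396.808 164.209] 36.1328125
[403.847 169.89 ] 3.75
side
[360.336 224.958] 111.28125
[361.031 204.971] 23.9765625
[362.045 221.052] 3.15625
[365.86  211.399] 17.03125
[370.843 218.156] 20.2265625
[375.933 225.38 ] 18.65625
[379.997 203.889] 66.96875
[381.754 229.795] 4.3515625
top pack
[391.806 231.483] 416.4609375 [[373.7, 228.3], [407.6, 222.1], [409.9, 234.6], [376.0, 240.8]]
 caps
[384.106 233.021] 29.6171875
[375.331 233.597] 7.0703125
[400.956 229.995] 29.671875
top pack
[451.662 231.192] 359.8984375 [[442.5, 242.2], [444.5, 218.7], [460.7, 220.0], [458.7, 243.6]]
 caps
[453.527 231.383] 30.8359375
[445.7   230.553] 68.2265625
[443.858 214.292] 11.8515625
side pack
[326.45  263.057] 53.59375 [[316.5, 259.1], [319.3, 255.2], [336.1, 267.2], [333.4, 271.1]]
[330.687 256.288] 222.5546875 [[316.3, 251.9], [321.5, 244.4], [347.2, 262.2], [341.9, 269.8]]
 caps
[335.905 258.366] 28.9140625
[331.01  264.503] 232.390625
[325.206 251.291] 28.421875
[315.116 240.734] 5.984375
side pack
[362.523 288.554] 187.34375 [[350.4, 288.2], [371.0, 279.4], [374.9, 288.7], [354.3, 297.5]]
 caps
[362.873 287.11 ] 34.453125
[362.449 296.312] 201.609375
lane [272.478 234.789] 1048.7265625 [[257.9, 211.6], [280.1, 208.5], [286.8, 257.8], [264.6, 260.9]]
lane [258.573 182.12 ] 69.875 [[253.8, 156.2], [255.8, 156.0], [263.3, 208.8], [261.3, 209.1]]
lane [269.341 178.715] 404.7265625 [[256.1, 154.6], [272.9, 152.0], [281.6, 207.2], [264.8, 209.8]]
```

Run:
```python
from h import *
np.set_printoptions(precision=4,suppress=True)
T={'sq':((361.03,204.97),(354.43,154.71)),'wide':((365.86,211.4),(368.64,157.74)),'round':((370.84,218.16),(382.78,161.04)),'tall':((375.93,225.38),(396.81,164.21)),
'capL':((325.2,251.3),(384.1,233.0)),'capR':((335.9,258.37),(400.96,230.0)),'capS':((362.87,287.1),(453.5,231.38))}
P={}
for k,v in T.items(): P[k],e=tri(*v); print(k,P[k],"gap",round(e*1e3,1))
d=P['sq']-P['tall'];print("row yaw",np.degrees(np.arctan2(d[1],d[0])),np.linalg.norm(d))
d=P['capL']-P['capR'];print("long yaw",np.degrees(np.arctan2(d[1],d[0])),np.linalg.norm(d))
for p in((442.5,242.2),(444.5,218.7),(460.7,220),(458.7,243.6)):print("short",onz("top",p,.05))
for p,z in zip(((257.9,211.6),(280.1,208.5),(286.8,257.8),(264.6,260.9)),(.178,.178,.130,.130)):print("guard",onz("top",p,z))
S,Tm=np.load("pics/side0.npy"),np.load("pics/top0.npy")
a=cv2.resize(S[155:218,256:330],(592,504),interpolation=cv2.INTER_CUBIC);b=cv2.resize(Tm[148:264,248:292],(200,527),interpolation=cv2.INTER_CUBIC)
o=np.zeros((527,800,3),np.uint8);o[:504,:592]=a;o[:,600:]=b
cv2.imwrite("pics/lane.png",o[...,::-1])
```

```text
sq [0.6805 0.0161 0.11  ] gap 0.0
wide [ 0.6704 -0.0288  0.1105] gap 0.5
round [ 0.6599 -0.0736  0.1106] gap 0.2
tall [ 0.6498 -0.1182  0.1092] gap 0.4
capL [ 0.4319 -0.0829  0.0554] gap 0.1
capR [ 0.4421 -0.138   0.0569] gap 1.1
capS [ 0.4372 -0.3091  0.0567] gap 0.7
row yaw 77.14627648276725 0.13773540638138798
long yaw 100.4664860999139 0.05610783092077926
short [ 0.4017 -0.2741  0.05  ]
short [ 0.4784 -0.2821  0.05  ]
short [ 0.4741 -0.3351  0.05  ]
short [ 0.3971 -0.3269  0.05  ]
guard [0.4972 0.3117 0.178 ]
guard [0.5064 0.2451 0.178 ]
guard [0.3565 0.2281 0.13  ]
guard [0.347  0.2965 0.13  ]
```

View pics/lane.png

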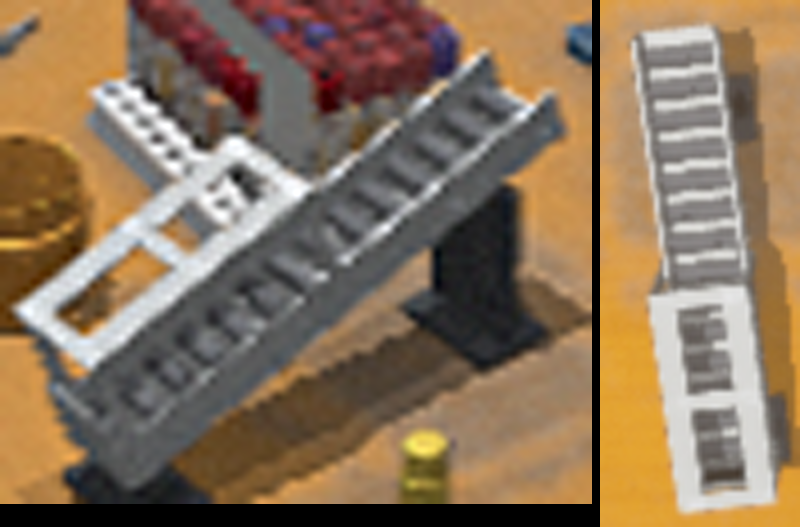

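The side crop shows the guard frame's top corners at (18,308), (90,368), (310,187) and (235,137), and the rail upper ends at (488,55) and (555,97). The top crop shows the same corners at (680,512), (777,500), (745,285) and (650,296).

Run:
```python
from h import *
np.set_printoptions(precision=4,suppress=True)
s=lambda x,y:(256+(x+.5)/8-.5,155+(y+.5)/8-.5)
t=lambda x,y:(248+(x-600+.5)/4.545-.5,148+(y+.5)/4.545-.5)
L=[("lowL",(18,308),(680,512)),("lowR",(90,368),(777,500)),("upR",(310,187),(745,285)),("upL",(235,137),(650,296)),("railL",(488,55),(638,33)),("railR",(557,97),(716,27))]
P={}
for n,a,b in L: P[n],e=tri(s(*a),t(*b)); print(n,P[n],"gap",round(1e3*e,1))
u=(P['upL']+P['upR']-P['lowL']-P['lowR'])/2;print("dir",u,np.linalg.norm(u),"yaw",np.degrees(np.arctan2(u[1],u[0])),"pitch",np.degrees(np.arcsin(u[2]/np.linalg.norm(u))))
r=(P['railL']+P['railR'])/2
for yaw in(6.0,7.0,8.0):
    y=np.radians(yaw);p=np.radians(18)
    R=Ro.from_euler('ZY',[y,-p]).as_matrix()
    # chute origin from each: guard up mid (0.155,0,.082), low mid (0,0,.082), rail mid(.315,0,.014)
    for m,c in(((P['upL']+P['upR'])/2,(.155,0,.082)),((P['lowL']+P['lowR'])/2,(0,0,.082)),(r,(.315,0,.014))):print(yaw,"origin",m-R@c)
```

```text
lowL [0.3495 0.2941 0.1336] gap 0.5
lowR [0.3566 0.229  0.133 ] gap 1.4
upR [0.5007 0.2467 0.1803] gap 0.3
upL [0.4934 0.3097 0.1787] gap 1.0
railL [0.6691 0.3231 0.161 ] gap 6.5
railR [0.6754 0.2692 0.1605] gap 1.3
dir [0.144  0.0166 0.0462] 0.15217731902352488 yaw 6.593926893853277 pitch 17.676588494213902
6.0 origin [0.3757 0.2654 0.0536]
6.0 origin [0.3782 0.2642 0.0553]
6.0 origin [0.3786 0.2653 0.0501]
7.0 origin [0.3759 0.2633 0.0536]
7.0 origin [0.3782 0.2646 0.0553]
7.0 origin [0.3792 0.2602 0.0501]
8.0 origin [0.3762 0.2612 0.0536]
8.0 origin [0.3781 0.2651 0.0553]
8.0 origin [0.3799 0.2551 0.0501]
```

```bash
cat >> h.py <<'E'
def Rzy(z,y): z=np.array(z)/np.linalg.norm(z);y=np.array(y)-np.dot(y,z)*z;y/=np.linalg.norm(y);return np.c_[np.cross(y,z),y,z]
ROW=np.radians(77.15);ry=np.array([np.cos(ROW),np.sin(ROW),0]);fw=np.array([ry[1],-ry[0],0])
a=np.radians(38);PZ=-np.sin(a)*fw+[0,0,np.cos(a)];PX=np.cos(a)*fw+[0,0,np.sin(a)]
RP=Rzy(-PZ,ry)
KEY={'sq':[.6805,.0161,.110],'wide':[.6704,-.0288,.1102],'round':[.6600,-.0736,.1102],'tall':[.6498,-.1182,.11]}
def key(n,out): return np.array(KEY[n])+PZ*out,RP
LY=np.radians(6.3);RC=Ro.from_euler('ZY',[LY,-np.radians(18)]).as_matrix();OC=np.array([.3775,.2647,.053])
def lane(x,y,z): return OC+RC@[x,y,z],Rzy(-RC[:,2],RC[:,1])
def down(x,y,z,ya): ya=np.radians(ya);return np.array([x,y,z]),Rzy([0,0,-1],[np.cos(ya),np.sin(ya),0])
def cur(): s=observe();return np.array(s['tool_pos']),Ro.from_euler('xyz',s['ee_rot']).as_matrix()
def seq(*T):
    p,R=cur()
    for q,Q in T:
        w=Ro.from_matrix(R.T@Q).as_rotvec();d=R.T@(q-p)
        print(np.round(d*1e3,1),'mm',np.round(w,3),'rows',max(np.linalg.norm(d)/.05,np.degrees(np.linalg.norm(w))/8.59).round(1));p,R=q,Q
E
python3 - <<'E'
from h import *
_,R0=cur()
seq((np.array([.40,.30,.36]),R0),key('round',.10),key('round',.02))
E
```

```text
[-324.1 -269.1 -137.9] mm [0. 0. 0.] rows 8.9
[-274.2 -306.8  171.6] mm [-0.001 -0.663  0.003] rows 8.9
[ 0. -0. 80.] mm [0. 0. 0.] rows 1.6
```

```bash
python3 -m creep '[[-36,-30,-20,0,0,0],[-72,-60,-40,0,0,0],[-108,-90,-60,0,0,0],[-144,-120,-80,0,0,0],[-180,-150,-100,0,0,0],[-216,-180,-120,0,0,0],[-252,-210,-138,0,0,0],[-280,-235,-138,0,0,0]]' 0 2>&1 | head -5; echo; cat > /dev/null; python3 -c "
from h import *
print(cur()[0])
seq(key('round',.10),key('round',.02))"
```

```text
t: 0.9
tool_pos: [0.3681, 0.3396, 0.3781]
ee_rot: [3.141, -0.0, 2.92]
wrist_force: [-0.4, 0.7, 0.7]
width: 0.0312

[0.36806899 0.33958921 0.37811212]
[-314.1 -338.8  189. ] mm [ 0.001 -0.663  0.002] rows 10.0
[ 0. -0. 80.] mm [0. 0. 0.] rows 1.6
```

I typed millimetres where metres were needed. The per-row cap limited the move to a safe place, and everything from here is in metres.

```bash
python3 -m creep '[[-0.03,-0.034,0.016,0,-0.06,0],[-0.06,-0.068,0.035,0,-0.13,0],[-0.09,-0.1,0.05,0,-0.2,0],[-0.12,-0.135,0.07,0,-0.26,0],[-0.15,-0.17,0.09,0,-0.33,0],[-0.18,-0.2,0.105,0,-0.39,0],[-0.21,-0.235,0.125,0,-0.46,0],[-0.24,-0.27,0.14,0,-0.52,0]]'; python3 -c "
from h import *
seq(key('round',.10),key('round',.02))"
```

```text
t: 1.7
tool_pos: [0.5417, 0.0241, 0.2361]
ee_rot: [-3.141, 0.522, 2.922]
wrist_force: [0.8, 0.5, -0.9]
width: 0.0003
gripper_force: 0.0
[-41.7 -69.3  78.3] mm [ 0.002 -0.142  0.003] rows 2.3
[ 0. -0. 80.] mm [0. 0. 0.] rows 1.6
```

```bash
python3 -m creep '[[-0.02,-0.035,0.035,0,-0.07,0],[-0.042,-0.069,0.075,0.002,-0.142,0.003],[-0.042,-0.069,0.078,0.002,-0.142,0.003],[-0.042,-0.069,0.078,0.002,-0.142,0.003],[-0.042,-0.069,0.078,0.002,-0.142,0.003]]'; python3 -c "
from h import *
seq(key('round',.02),key('round',.0))"
```

```text
t: 2.2
tool_pos: [0.6007, -0.0574, 0.1913]
ee_rot: [3.141, 0.662, 2.917]
wrist_force: [-0.1, 0.4, 1.3]
width: 0.0003
gripper_force: 0.0
[ 1.5 -2.7 81.7] mm [ 0.001 -0.001 -0.   ] rows 1.6
[-0.  0. 20.] mm [0. 0. 0.] rows 0.4
```

```bash
python3 -m creep '[[0.0005,-0.001,0.03,0,0,0],[0.001,-0.0025,0.055,0,0,0],[0.0015,-0.0027,0.07,0,0,0],[0.0015,-0.0027,0.07,0,0,0],[0.0015,-0.0027,0.07,0,0,0],[0.0015,-0.0027,0.07,0,0,0]]'; python3 -c "
from h import *
seq(key('round',.0))
T=camera('top');S=camera('side')
o=np.hstack([cv2.resize(T[135:185,340:410],(420,300),interpolation=cv2.INTER_CUBIC),cv2.resize(S[185:240,345:400],(300,300),interpolation=cv2.INTER_CUBIC)])
cv2.imwrite('pics/k1.png',o[...,::-1])"
```

```text
t: 2.8
tool_pos: [0.6411, -0.0693, 0.1361]
ee_rot: [3.14, 0.664, 2.917]
wrist_force: [-0.4, -0.4, 0.4]
width: 0.0006
gripper_force: 0.0
[ 0.7 -0.1 32.4] mm [ 0.001  0.001 -0.   ] rows 0.6
```

View pics/k1.png

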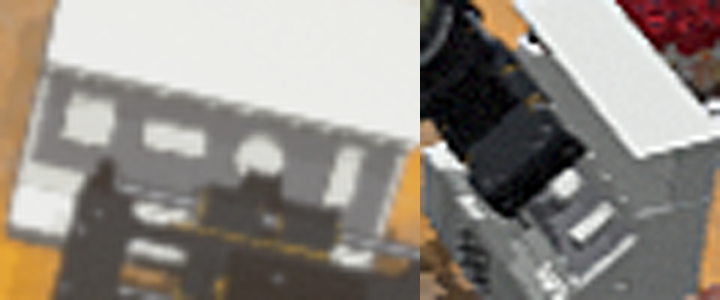

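The fingers point at the round key: its top is visible at (260,150) in the left half, right above the fingertips, with clear gaps to both neighbours. Some shortfall remains, so I'll let the arm settle first.

```bash
python3 -m creep '[[0,0,0,0,0,0],[0,0,0,0,0,0]]'; python3 -c "
from h import *
seq(key('round',.0));print(observe()['joint_velocities'].round(3))"
```

```text
t: 3.1
tool_pos: [0.6405, -0.0705, 0.135]
ee_rot: [3.141, 0.663, 2.916]
wrist_force: [0.6, -0.1, 0.3]
width: 0.0007
gripper_force: 0.0
[-0.2  1.3 31.7] mm [-0.    -0.    -0.001] rows 0.6
[ 0.001  0.006  0.003  0.    -0.002 -0.001  0.001]
```

```bash
python3 -m creep '[[0,0,0.015,0,0,0],[0,0.001,0.025,0,0,0],[0,0.001,0.027,0,0,0],[0,0.001,0.029,0,0,0]]';  python3 -m creep '[[0,0,0.002,0,0,0],[0,0,0.002,0,0,0]]'; python3 -m creep '[[0,0,0.002,0,0,0],[0,0,0.002,0,0,0]]';  python3 -c "
from h import *
seq(key('round',.0))"
```

```text
t: 3.5
tool_pos: [0.6579, -0.0738, 0.111]
ee_rot: [-3.141, 0.661, 2.916]
wrist_force: [-1.0, -0.1, 0.4]
width: 0.0008
gripper_force: 0.0
t: 3.7
tool_pos: [0.6592, -0.074, 0.11]
ee_rot: [3.142, 0.662, 2.916]
wrist_force: [0.2, -1.1, 0.1]
width: 0.0004
gripper_force: 0.0
t: 3.9
tool_pos: [0.6606, -0.0742, 0.1087]
ee_rot: [3.141, 0.663, 2.916]
wrist_force: [-1.0, 1.2, 1.5]
width: 0.0002
gripper_force: 0.9
[-0.3  0.4 -1.7] mm [-0.    -0.001 -0.001] rows 0.0
```

```bash
for i in 1 2 3; do echo; python3 -m creep '[[0,0,0.002,0,0,0],[0,0,0.002,0,0,0]]' | grep -E 'pos|wrist|gripper'; done
```

```text
tool_pos: [0.6619, -0.0745, 0.107]
wrist_force: [-2.4, 0.9, 3.0]
gripper_force: 1.6

tool_pos: [0.6631, -0.0747, 0.1054]
wrist_force: [-2.2, 0.4, 4.3]
gripper_force: 2.4

tool_pos: [0.6635, -0.0748, 0.1049]
wrist_force: [-23.7, 3.8, 23.0]
gripper_force: 16.6
```

```bash
python3 -m creep '[[0,0,-0.01,0,0,0],[0,0,-0.03,0,0,0],[0,0,-0.07,0,0,0],[0,0,-0.12,0,0,0],[0,0,-0.12,0,0,0],[0,0,-0.12,0,0,0]]'; python3 -c "
from h import *
seq(down(.437,-.1105,.15,10.5),down(.437,-.1105,.022,10.5))"
```

```text
t: 5.1
tool_pos: [0.5924, -0.0581, 0.2002]
ee_rot: [3.138, 0.665, 2.915]
wrist_force: [0.2, -0.5, -0.1]
width: 0.0004
gripper_force: 0.0
[140.9 -85.9 -47. ] mm [0.388 0.586 1.117] rows 8.8
[  0.   0. 128.] mm [0. 0. 0.] rows 2.6
```

```bash
python3 -m creep '[[0.02,-0.01,-0.01,0.04,0.065,0.12],[0.035,-0.02,-0.02,0.085,0.13,0.245],[0.055,-0.035,-0.03,0.13,0.195,0.37],[0.075,-0.045,-0.035,0.17,0.26,0.495],[0.095,-0.055,-0.04,0.215,0.325,0.62],[0.11,-0.065,-0.045,0.26,0.39,0.745],[0.125,-0.075,-0.047,0.3,0.455,0.865],[0.135,-0.083,-0.047,0.345,0.52,0.99]]' 0.075 15; python3 -c "
from h import *
seq(down(.437,-.1105,.09,10.5),down(.437,-.1105,.022,10.5))"
```

```text
t: 5.9
tool_pos: [0.4401, -0.1094, 0.1501]
ee_rot: [3.112, 0.066, 1.874]
wrist_force: [-0.2, -0.1, 0.6]
width: 0.0566
gripper_force: 0.0
[ 3.9 -5.1 59.8] mm [0.033 0.064 0.121] rows 1.2
[ 0.  0. 68.] mm [0. 0. 0.] rows 1.4
```

```bash
python3 -m creep '[[0.002,-0.0025,0.03,0.016,0.032,0.06],[0.004,-0.005,0.06,0.033,0.064,0.121],[0.004,-0.005,0.06,0.033,0.064,0.121],[0.004,-0.005,0.06,0.033,0.064,0.121],[0.004,-0.005,0.06,0.033,0.064,0.121]]'; python3 -c "
from h import *
seq(down(.437,-.1105,.022,10.5))
S=camera('side')[220:300,280:380]
cv2.imwrite('pics/g1.png',cv2.resize(S,(750,600),interpolation=cv2.INTER_CUBIC)[...,::-1])"
```

```text
t: 6.4
tool_pos: [0.4395, -0.1102, 0.0927]
ee_rot: [3.135, 0.004, 1.761]
wrist_force: [-0.3, 0.3, 1.1]
width: 0.0749
gripper_force: 0.0
[ 0.5 -3.  70.7] mm [0.007 0.004 0.007] rows 1.4
```

View pics/g1.png

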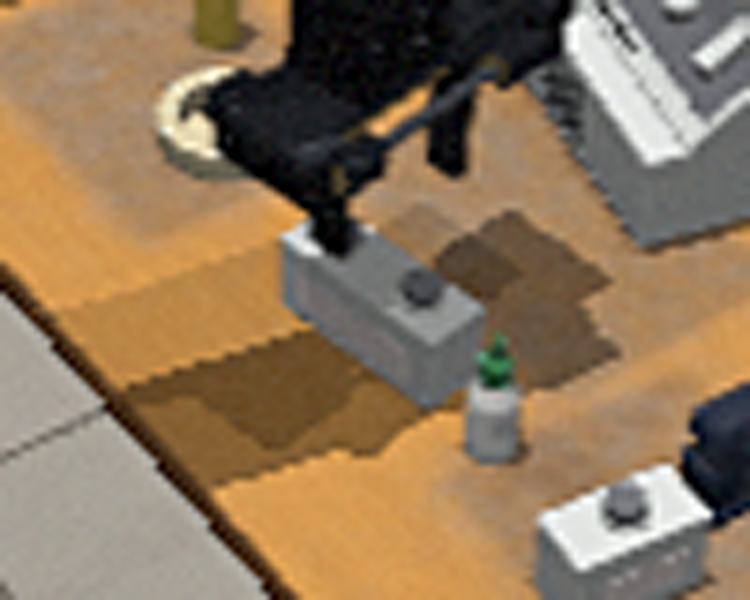

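The open fingers straddle the long pack: the near finger is at (335,235) and the far one at (450,140). The dropper at (495,400) is well clear, so I'm going down to grip.

```bash
python3 -m creep '[[0,-0.001,0.025,0.007,0.004,0.007],[0,-0.002,0.05,0.007,0.004,0.007],[0,-0.002,0.064,0.007,0.004,0.007],[0,-0.002,0.07,0.007,0.004,0.007],[0,-0.002,0.07,0.007,0.004,0.007],[0,-0.002,0.07,0.007,0.004,0.007]]'; python3 -m creep '[[0,0,0,0,0,0],[0,0,0,0,0,0],[0,0,0,0,0,0],[0,0,0,0,0,0],[0,0,0,0,0,0],[0,0,0,0,0,0]]' 0.03 20
```

```text
t: 7.05
tool_pos: [0.4384, -0.1107, 0.0232]
ee_rot: [3.14, -0.001, 1.753]
wrist_force: [0.0, 0.0, 1.0]
width: 0.0749
gripper_force: 0.0
t: 7.65
tool_pos: [0.4373, -0.1108, 0.0221]
ee_rot: [-3.14, -0.001, 1.752]
wrist_force: [0.3, 0.1, 1.2]
width: 0.0399
gripper_force: 20.0
```

```bash
python3 -m creep '[[0,0,-0.01,0,0,0],[0,0,-0.03,0,0,0],[0,0,-0.07,0,0,0],[0,0,-0.11,0,0,0],[0,0,-0.15,0,0,0],[0,0,-0.19,0,0,0],[0,0,-0.22,0,0,0],[0,0,-0.22,0,0,0]]'; python3 -c "
from h import *
p,R=lane(.24,0,.10)
print(p)
seq((np.array(p)*[1,1,0]+[0,0,.26],R))"
```

```text
t: 8.45
tool_pos: [0.44, -0.1116, 0.2468]
ee_rot: [3.134, 0.0, 1.752]
wrist_force: [1.0, -0.4, -2.2]
width: 0.0398
gripper_force: 20.0
[0.57366005 0.28635627 0.22226973]
[367.3 203.2 -11.8] mm [-0.23  -0.247 -1.487] rows 10.2
```

```bash
python3 -m creep '[[0.02,0.01,0,-0.02,-0.02,-0.12],[0.05,0.027,0,-0.04,-0.045,-0.25],[0.085,0.045,-0.005,-0.06,-0.065,-0.38],[0.12,0.065,-0.005,-0.08,-0.085,-0.5],[0.155,0.085,-0.005,-0.1,-0.105,-0.63],[0.19,0.105,-0.01,-0.12,-0.125,-0.76],[0.225,0.125,-0.01,-0.14,-0.15,-0.89],[0.26,0.145,-0.01,-0.155,-0.17,-1.01]]'; python3 -c "
from h import *
p,R=lane(.24,0,.10)
seq((np.array(p)*[1,1,0]+[0,0,.26],R),(p,R))"
```

```text
t: 9.25
tool_pos: [0.5325, 0.1721, 0.2507]
ee_rot: [3.092, 0.212, 2.767]
wrist_force: [0.8, 0.1, -2.4]
width: 0.04
gripper_force: 20.0
[  1.5 121.7  -3.9] mm [-0.078 -0.088 -0.471] rows 3.2
[11.7  0.  35.9] mm [0. 0. 0.] rows 0.8
```

```bash
python3 -m creep '[[0,0.02,-0.001,-0.015,-0.015,-0.08],[0,0.05,-0.002,-0.03,-0.035,-0.19],[0.001,0.08,-0.003,-0.05,-0.055,-0.3],[0.001,0.105,-0.004,-0.065,-0.07,-0.4],[0.0015,0.122,-0.004,-0.078,-0.088,-0.471],[0.0015,0.122,-0.004,-0.078,-0.088,-0.471],[0.0015,0.122,-0.004,-0.078,-0.088,-0.471]]'; python3 -c "
from h import *
seq(lane(.24,0,.07),lane(.24,0,.03))
T=camera('top')[140:265,235:305];S=camera('side')[140:220,250:345]
o=np.zeros((500,800,3),np.uint8);o[:,:280]=cv2.resize(T,(280,500),interpolation=cv2.INTER_CUBIC);o[:430,289:]=cv2.resize(S,(511,430),interpolation=cv2.INTER_CUBIC)
cv2.imwrite('pics/l1.png',o[...,::-1])"
```

```text
t: 9.95
tool_pos: [0.5743, 0.284, 0.2603]
ee_rot: [3.141, 0.313, -3.038]
wrist_force: [0.2, -0.6, -2.7]
width: 0.0399
gripper_force: 20.0
[12.   2.4 66.1] mm [-0.002 -0.002 -0.007] rows 1.3
[ 0.  0. 40.] mm [0. 0. 0.] rows 0.8
```

View pics/l1.png

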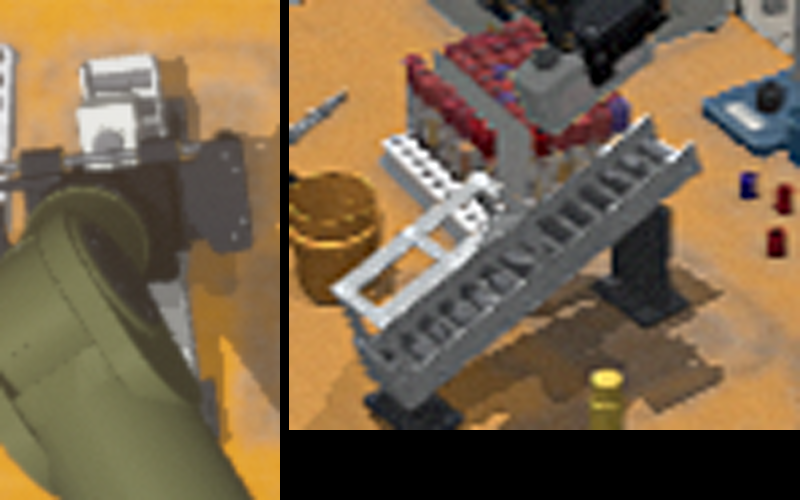

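The pack hangs over the open part of the lane, pitched along it. Its upper end and cap are at (110,125) in the left half, just inside the rails as seen from above. I'll lower it to just above the walls and check centring numerically.

```bash
python3 -m creep '[[0.004,0.001,0.02,0,0,-0.003],[0.008,0.002,0.04,0,0,-0.007],[0.012,0.002,0.055,0,0,-0.007],[0.012,0.002,0.062,0,0,-0.007],[0.012,0.002,0.062,0,0,-0.007],[0.012,0.002,0.062,0,0,-0.007]]'; python3 -c "
from h import *
np.set_printoptions(precision=1,suppress=True)
seq(lane(.24,0,.022))
P=RC.T@(cur()[0]-OC);print('lane TCP mm',P*1e3)
for n,c in(('pack',[(.295,s*.02,P[2]+.028) for s in(1,-1)]),('cap',[(.24+.028,0,P[2]+.036)]),('rail',[(.315,s*.026,.014) for s in(1,-1)])):
  print(n,[proj('top',OC+RC@np.array(x)).round(1).tolist() for x in c])
T=camera('top');S=camera('side')
for y in (156,158,160,162,164): print(y,T[y,248:284].mean(1).astype(int).tolist(), )
o=np.hstack([cv2.resize(T[148:208,240:300],(400,400),interpolation=cv2.INTER_CUBIC),cv2.resize(S[140:200,280:340],(400,400),interpolation=cv2.INTER_CUBIC)])
cv2.imwrite('pics/l2.png',o[...,::-1])"
```

```text
t: 10.65
tool_pos: [0.5833, 0.2879, 0.2003]
ee_rot: [3.141, 0.317, -3.031]
wrist_force: [-0.5, 0.2, -1.8]
width: 0.0397
gripper_force: 20.0
[ 2.6 -0.5 54.1] mm [0. 0. 0.] rows 1.1
lane TCP mm [242.5   0.4  76.1]
pack [[255.0, 167.3], [268.8, 165.7]]
cap [[263.0, 176.2]]
rail [[255.3, 155.9], [272.2, 154.1]]
156 [156, 152, 153, 158, 164, 165, 160, 146, 122, 165, 221, 228, 229, 230, 229, 230, 227, 229, 228, 227, 225, 224, 223, 223, 220, 170, 120, 109, 109, 110, 109, 110, 111, 124, 153, 157]
158 [153, 155, 156, 156, 159, 158, 154, 215, 144, 129, 186, 178, 177, 177, 158, 155, 149, 151, 145, 142, 136, 134, 137, 136, 156, 214, 142, 112, 111, 109, 110, 109, 109, 118, 154, 162]
160 [156, 156, 157, 158, 161, 163, 172, 218, 146, 107, 133, 139, 140, 140, 140, 141, 141, 144, 140, 123, 134, 137, 135, 132, 138, 216, 145, 112, 109, 109, 109, 108, 110, 118, 154, 161]
162 [158, 160, 159, 161, 165, 163, 165, 192, 185, 123, 111, 123, 123, 120, 120, 117, 118, 117, 111, 123, 181, 192, 193, 191, 197, 220, 148, 107, 109, 111, 108, 107, 109, 108, 119, 148]
164 [155, 156, 156, 157, 159, 161, 154, 152, 210, 147, 129, 145, 148, 146, 148, 143, 142, 142, 137, 133, 132, 122, 115, 122, 121, 157, 178, 122, 95, 85, 88, 89, 90, 101, 108, 138]
```

View pics/l2.png

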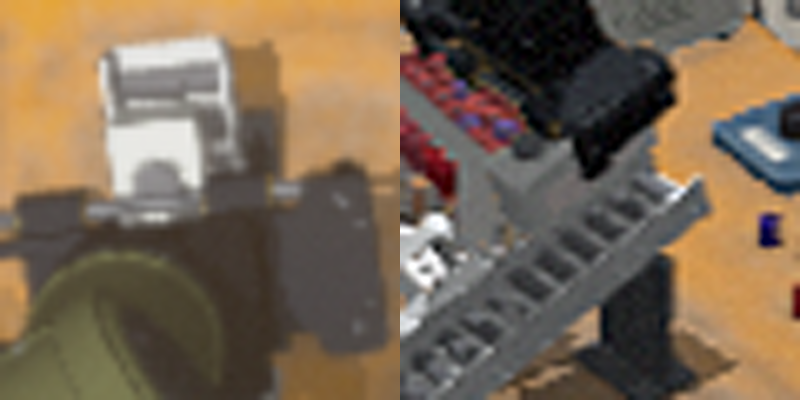

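The pack's upper-end corners are at (106,122) and (198,118) in the left half, which is full-frame x of 255.4 and 269.2 against 255.0 and 268.8 predicted. The rails are centred at 264.0, so the pack is centred in the lane to about 1 mm. Setting it down.

```bash
python3 -m creep '[[0.001,0,0.02,0,0,0],[0.002,0,0.035,0,0,0],[0.002,0,0.045,0,0,0],[0.002,0,0.048,0,0,0],[0.002,0,0.05,0,0,0],[0.002,0,0.05,0,0,0]]'; for i in 1 2; do python3 -m creep '[[0,0,0.001,0,0,0],[0,0,0.002,0,0,0],[0,0,0.002,0,0,0]]'|grep -E "pos|wrist"; done; python3 -c "
from h import *
print((RC.T@(cur()[0]-OC)*1e3).round(1))"
```

```text
t: 11.35
tool_pos: [0.5965, 0.2898, 0.1515]
ee_rot: [-3.142, 0.316, -3.03]
wrist_force: [-0.4, 0.5, -2.7]
width: 0.0399
gripper_force: 20.0
tool_pos: [0.5969, 0.2898, 0.1495]
wrist_force: [-0.4, -0.8, -2.3]
tool_pos: [0.5977, 0.2899, 0.1478]
wrist_force: [-0.6, -1.1, -1.1]
[240.    0.9  21.6]
```

```bash
for i in 1 2; do python3 -m creep '[[0,0,0.0005,0,0,0],[0,0,0.001,0,0,0],[0,0,0.001,0,0,0]]'|grep -E "pos|wrist"; done
```

```text
tool_pos: [0.5985, 0.29, 0.1479]
wrist_force: [-2.1, -1.2, 4.5]
tool_pos: [0.5993, 0.2901, 0.1481]
wrist_force: [-3.0, -1.9, 9.2]
```

```bash
python3 -m creep '[[0,0,-0.0005,0,0,0],[0,0,-0.001,0,0,0],[0,0,-0.001,0,0,0]]'|grep -E "pos|wrist"; python3 -m creep '[[0,0,0,0,0,0],[0,0,0,0,0,0],[0,0,0,0,0,0],[0,0,0,0,0,0]]' 0.062 ; python3 -m creep '[[0,0,-0.01,0,0,0],[0,0,-0.03,0,0,0],[0,0,-0.06,0,0,0],[0,0,-0.1,0,0,0],[0,0,-0.14,0,0,0],[0,0,-0.15,0,0,0],[0,0,-0.15,0,0,0]]'; python3 -c "
from h import *
seq(down(.52,.1,.33,90),down(.437,-.309,.15,84))
T=camera('top')[140:265,235:305];S=camera('side')[140:220,250:345]
o=np.zeros((500,800,3),np.uint8);o[:,:280]=cv2.resize(T,(280,500),interpolation=cv2.INTER_CUBIC);o[:430,289:]=cv2.resize(S,(511,430),interpolation=cv2.INTER_CUBIC)
cv2.imwrite('pics/l3.png',o[...,::-1])"
```

```text
tool_pos: [0.5986, 0.29, 0.1479]
wrist_force: [-2.6, -2.4, 7.1]
t: 13.25
tool_pos: [0.5976, 0.2898, 0.146]
ee_rot: [-3.141, 0.315, -3.029]
wrist_force: [-0.0, 0.3, -0.4]
width: 0.0596
gripper_force: 0.0
t: 13.95
tool_pos: [0.552, 0.2855, 0.2925]
ee_rot: [3.139, 0.32, -3.03]
wrist_force: [-0.5, -0.4, 0.6]
width: 0.0622
gripper_force: 0.0
[  38.  -180.6  -52.7] mm [0.021 0.32  0.111] rows 3.8
[  83. -409.  180.] mm [0.    0.    0.105] rows 9.1
```

View pics/l3.png

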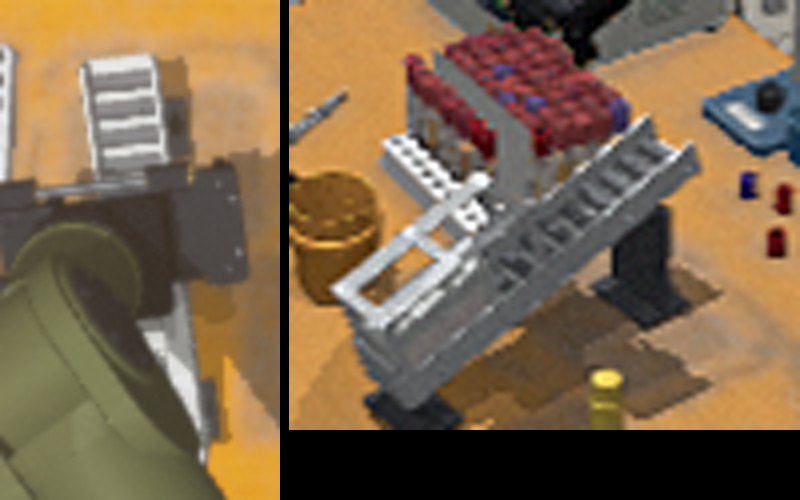

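The long pack has rolled down under the guard and sits at the stop; its body runs from about (365,330) to (490,235) in the right half. The upper lane is clear. All 10 pictures are used, so I'll check by numbers from here. Next is the short pack.

```bash
python3 -m creep '[[0.01,-0.04,-0.012,0.005,0.08,0.03],[0.02,-0.085,-0.025,0.01,0.16,0.055],[0.03,-0.13,-0.04,0.015,0.24,0.085],[0.038,-0.18,-0.052,0.021,0.32,0.111],[0.038,-0.18,-0.052,0.021,0.32,0.111]]' 0.075;  python3 -m creep '[[0.01,-0.04,0,0,0,0.01],[0.02,-0.088,0.01,0,0,0.02],[0.03,-0.136,0.02,0,0,0.035],[0.04,-0.184,0.03,0,0,0.05],[0.05,-0.232,0.04,0,0,0.065],[0.06,-0.28,0.05,0,0,0.08],[0.068,-0.325,0.06,0,0,0.09],[0.075,-0.365,0.07,0,0,0.105]]'; python3 -c "
from h import *
seq(down(.437,-.309,.15,84))
T=camera('top');S=camera('side')
cap=lambda h:(h[...,2]<165)&(h[...,1]<60)&(h[...,2]>50)
for n,im,r in(('top',T,(440,214,466,248)),('side',S,(348,276,378,306))): print(n,[(b[0].round(1),b[1]) for b in blobs(im,r,cap,15)])
# lane: side-view caps of long pack at home (predicted) 
for x in (.027,.083): print('pred caps',proj('side',OC+RC@np.array([x,0,.058])),proj('top',OC+RC@np.array([x,0,.058])))
np.save('pics/T1.npy',T);np.save('pics/S1.npy',S)
print(T[205:262:3,262:286].mean(2).astype(int))
"
```

```text
t: 14.55
tool_pos: [0.5213, 0.091, 0.3261]
ee_rot: [-3.133, -0.006, 3.127]
wrist_force: [1.4, 1.1, 0.1]
width: 0.0748
gripper_force: 0.0
t: 15.35
tool_pos: [0.4426, -0.2673, 0.2564]
ee_rot: [-3.137, -0.006, 3.034]
wrist_force: [0.3, -0.4, -0.1]
width: 0.0749
gripper_force: 0.0
[  0.5 -41.6 106.6] mm [-0.004 -0.006 -0.003] rows 2.3
top [(array([450.4, 227. ]), 544.609375)]
side [(array([362.4, 292.7]), 379.640625)]
pred caps [268.82083175 196.93180582] [275.17004272 248.28251263]
pred caps [278.85856543 188.80642595] [272.79748544 231.28322471]
[[205 142 152 210 219 217 197 186 155 144 148 146 147 145 144 137 142 211
  147 112 109 113 113 111]
 [207 140 116 140 146 144 143 142 137 135 134 135 133 130 130 128 130 148
  127 106 109 113 113 112]
 [138 144 126 151 157 147 145 149 160 174 196 206 219 222 220 220 220 214
  141 104 108 111 112 110]
 [227 226 224 224 224 222 221 220 219 218 219 220 223 229 231 230 227 223
  204 135 110 110 111 110]
 [223 222 220 149 118 127 129 128 128 136 198 208 212 219 221 222 223 222
  222 153 109 110 110 109]
 [222 222 217 145 109 109 118 122 131 132 132
[... 669 characters left out ...]
16 220 221 219 216 156 155 169 220 227 228 228 228 228 226 218 221
  220 220 220 217 168 114]
 [165 218 222 221 220 220 218 175 169 220 227 225 210 197 195 191 216 225
  222 221 219 218 206 139]
 [158 192 218 221 220 219 215 148 155 173 175 148 142 140 139 134 133 202
  220 221 221 220 216 163]
 [151 157 214 220 221 219 217 197 163 161 178 152 139 137 137 137 145 196
  220 221 221 219 216 173]
 [150 162 208 221 221 220 219 218 150 153 169 219 224 224 223 223 223 223
  223 223 221 221 219 218]
 [150 148 167 216 220 220 219 216 175 156 166 174 199 217 219 218 217 214
  217 224 224 223 225 225]
 [153 152 162 205 220 228 232 231 229 220 218 219 220 214 209 197 187 181
  171 168 176 178 172 168]]
```

The long pack's caps show at rows 231 and 248.5 in the top view, against 231.3 and 248.3 predicted, so it is home. On to the short pack.

```bash
python3 -m creep '[[0,-0.02,0.04,0,0,0],[0,-0.042,0.08,0,0,0],[0,-0.042,0.12,0,0,0],[0,-0.042,0.16,0,0,0],[0,-0.042,0.165,0,0,0],[0,-0.042,0.165,0,0,0],[0,-0.042,0.165,0,0,0]]' ; python3 -c "
from h import *
seq(down(.437,-.309,.022,84))
S=camera('side');cap=lambda h:(h[...,2]<150)&(h[...,1]<60)&(h[...,2]>50)
h=cv2.cvtColor(S,cv2.COLOR_RGB2HSV)
print(S[276:306:2,344:384].mean(2).astype(int))"
```

```text
t: 16.15
tool_pos: [0.4403, -0.308, 0.095]
ee_rot: [-3.137, -0.002, 3.037]
wrist_force: [-0.8, 0.9, 0.8]
width: 0.0747
gripper_force: 0.0
[ 3.  -1.  73.1] mm [-0.005 -0.002 -0.   ] rows 1.5
[[121 115 105  95  97 113 123 127 124 124 131 142 137 131 134 133 135 140
  144 123  30  14  18  30  44  26  30  24  43  53  60  48  26  24  21  17
   13  18   9   7]
 [125 121 111 116 101  82 115 107 110 111 112 114 131 144 121  79  81  76
   79  87  88  85  31  19  52  67  13   1  23  28  15  20  17  14  14  11
    4   2  16  16]
 [113 119 116 110  85  52  80 117 117 119 103  59  53  58  71  89  84  86
   86  86  85  86  90  68   4  14   3   9   5   2  10   0  10   5  10   5
   20  12  25  28]
 [ 90 109  80 110 110  96  64  63  57  53  60  60  62  61  63  61  67  82
   79  83  83  81  88 130 139   8  13   5   0  18   1  12  14  19  23  29
   25  12  29  25]
 [ 67  63  63  66  60  58  58  60  59  60  55  57  61  59  57  58  65  69
   68  76  83 112 123 115  78   2  16  10  12  11  11  23  21  20  24  33
   34  29  34  35]
 [ 65  61  64  58  63  67  68  66  67  64  57  52  65 105 123 113  88  57
 
[... 895 characters left out ...]
  83  83  81
   80  86  86  87]
 [ 67  73  65  71  66  68  64  76  97 104 101 100 107 107 100  93  99 115
  113 109 102 110 108 107 105 101  98  79  68  79  83  83  83  85  87  81
   80  86  92  84]
 [132 132 126 128 130 125 126 124 123 109 100 101 103 103  97  98 107 111
  111 102 107 108 109  77  68  65  65  66  67  63  76  85  82  84  84  80
   78  84  83  89]
 [149 148 146 152 152 151 148 139 126 126 137 135 101 102 101 100 101  96
   77  57  58  58  60  66  65  69  68  67  71  71  67  71  75  85  86  82
   85  85  84  84]
 [147 150 147 148 144 147 147 148 141 130 131 116  98  71  59  81 118 119
  122 129 126 107  54  63  67  70  72  67  67  69  70  67  63  71  83  87
   85  87  82  80]]
```

```bash
python3 -m creep '[[0.001,0,0.025,-0.005,0,0],[0.002,-0.001,0.05,-0.005,0,0],[0.003,-0.001,0.065,-0.005,0,0],[0.003,-0.001,0.072,-0.005,0,0],[0.003,-0.001,0.072,-0.005,0,0]]'; python3 -m creep '[[0,0,0,0,0,0],[0,0,0,0,0,0],[0,0,0,0,0,0],[0,0,0,0,0,0],[0,0,0,0,0,0],[0,0,0,0,0,0]]' 0.03 20; python3 -m creep '[[0,0,-0.01,0,0,0],[0,0,-0.03,0,0,0],[0,0,-0.07,0,0,0],[0,0,-0.11,0,0,0],[0,0,-0.15,0,0,0],[0,0,-0.19,0,0,0],[0,0,-0.23,0,0,0],[0,0,-0.25,0,0,0]]'; python3 -c "
from h import *
p,R=lane(.235,0,.10)
seq(down(.50,0,.30,90),(p*[1,1,0]+[0,0,.26],R))"
```

```text
t: 16.7
tool_pos: [0.4358, -0.3085, 0.0217]
ee_rot: [3.141, -0.004, 3.036]
wrist_force: [0.1, 0.1, -0.6]
width: 0.0751
gripper_force: 0.0
t: 17.3
tool_pos: [0.4358, -0.3087, 0.0218]
ee_rot: [3.141, -0.004, 3.036]
wrist_force: [-1.1, 0.0, 1.5]
width: 0.0397
gripper_force: 20.0
t: 18.1
tool_pos: [0.4372, -0.3099, 0.2758]
ee_rot: [-3.141, 0.001, 3.035]
wrist_force: [0.4, 0.2, -2.4]
width: 0.0402
gripper_force: 20.0
[-29.6 314.8 -24.2] mm [-0.     0.001 -0.106] rows 6.3
[-68.9 285.8  40. ] mm [-0.017 -0.314 -0.109] rows 5.9
```

```bash
python3 -m creep '[[-0.003,0.025,-0.003,0,0,-0.01],[-0.007,0.07,-0.007,0,0,-0.025],[-0.011,0.118,-0.01,0,0,-0.04],[-0.016,0.166,-0.013,0,0,-0.055],[-0.02,0.214,-0.017,0,0,-0.07],[-0.025,0.262,-0.02,0,0,-0.09],[-0.03,0.31,-0.024,0,0,-0.106],[-0.03,0.315,-0.024,0,0,-0.106]]'; python3 -m creep '[[-0.01,0.045,0.006,-0.002,-0.05,-0.015],[-0.022,0.09,0.012,-0.005,-0.1,-0.03],[-0.034,0.138,0.02,-0.008,-0.15,-0.05],[-0.045,0.185,0.027,-0.01,-0.2,-0.07],[-0.055,0.23,0.034,-0.014,-0.255,-0.09],[-0.065,0.27,0.04,-0.016,-0.3,-0.105],[-0.069,0.286,0.04,-0.017,-0.314,-0.109],[-0.069,0.286,0.04,-0.017,-0.314,-0.109]]';python3 -c "
from h import *
seq(lane(.235,0,.075),lane(.235,0,.022))"
```

```text
t: 18.9
tool_pos: [0.5001, 0.009, 0.2961]
ee_rot: [3.138, -0.003, -3.13]
wrist_force: [-0.1, 0.6, -1.0]
width: 0.04
gripper_force: 20.0
t: 19.7
tool_pos: [0.5673, 0.2894, 0.2552]
ee_rot: [3.141, 0.309, -3.028]
wrist_force: [0.1, -0.9, 0.1]
width: 0.0402
gripper_force: 20.0
[ 9.2 -3.8 58.2] mm [ 0.002 -0.005  0.004] rows 1.2
[-0. -0. 53.] mm [0. 0. 0.] rows 1.1
```

```bash
python3 -m creep '[[0.003,-0.001,0.02,0,-0.002,0.002],[0.006,-0.002,0.04,0,-0.005,0.004],[0.009,-0.003,0.055,0,-0.005,0.004],[0.009,-0.003,0.058,0,-0.005,0.004],[0.009,-0.003,0.058,0,-0.005,0.004]]'|grep wrist;python3 -c "
from h import *
seq(lane(.235,0,.022));P=RC.T@(cur()[0]-OC);print(P*1e3)
for s in (1,-1):print(proj('top',OC+RC@np.array([.235+.0375,s*.02,P[2]+.028])).round(1))
T=camera('top')
w=lambda h:(h[...,1]<60)&(h[...,2]>195)
for y in range(158,182,2): print(y,T[y,248:284].mean(1).astype(int).tolist())"
```

```text
wrist_force: [0.6, 0.4, -0.8]
[ 1.9  3.8 53.7] mm [-0.     0.001 -0.007] rows 1.1
[236.81466466  -3.78506794  75.67278539]
[256.1 174.9]
[269.9 173.4]
158 [152, 154, 157, 156, 158, 156, 154, 215, 144, 128, 185, 177, 176, 178, 157, 154, 150, 153, 144, 142, 133, 135, 137, 138, 158, 213, 143, 113, 111, 110, 110, 109, 110, 116, 155, 162]
160 [155, 156, 157, 157, 160, 162, 173, 218, 147, 108, 133, 138, 139, 141, 139, 143, 144, 143, 143, 142, 139, 137, 135, 133, 139, 215, 144, 112, 109, 110, 108, 109, 110, 117, 153, 161]
162 [158, 159, 159, 161, 164, 163, 165, 191, 186, 123, 111, 117, 121, 122, 128, 127, 130, 126, 127, 133, 148, 190, 200, 199, 204, 222, 148, 109, 108, 110, 108, 107, 110, 108, 119, 146]
164 [156, 156, 156, 157, 159, 161, 154, 154, 212, 142, 141, 210, 221, 224, 224, 223, 223, 223, 220, 204, 197, 176, 156, 148, 150, 174, 181, 121, 94, 86, 88, 90, 91, 100, 107, 139]
166 [157, 159, 160, 156, 154, 155, 154, 165, 216, 143, 110, 139, 142, 141, 141, 137, 137, 140, 139, 140, 140, 139, 136, 138, 136, 143, 210, 144, 92, 83, 80, 81, 83, 88, 107, 139]
168 [161, 162, 159, 156, 157, 155, 
[... 491 characters left out ...]
 102, 111]
174 [157, 158, 157, 156, 153, 153, 151, 150, 162, 218, 196, 214, 219, 221, 223, 225, 226, 229, 229, 230, 230, 229, 228, 214, 135, 96, 101, 141, 108, 78, 76, 77, 78, 84, 100, 112]
176 [158, 160, 160, 157, 155, 152, 150, 151, 155, 181, 194, 226, 231, 230, 230, 230, 230, 230, 230, 230, 230, 230, 229, 217, 125, 71, 65, 71, 67, 65, 65, 66, 69, 74, 97, 106]
178 [111, 100, 91, 89, 86, 80, 83, 107, 116, 137, 149, 216, 226, 226, 226, 225, 224, 203, 194, 171, 155, 153, 151, 136, 93, 78, 76, 77, 76, 77, 76, 75, 76, 83, 125, 148]
180 [74, 75, 76, 75, 76, 75, 78, 104, 109, 105, 116, 129, 145, 147, 154, 153, 155, 142, 135, 118, 114, 122, 122, 127, 95, 78, 77, 77, 76, 75, 75, 76, 75, 77, 87, 96]
```

```bash
python3 -m creep '[[0.001,0.004,0.01,0,0,-0.005],[0.001,0.004,0.02,0,0,-0.007],[0.001,0.004,0.025,0,0,-0.007],[0.001,0.004,0.025,0,0,-0.007],[0.001,0.004,0.025,0,0,-0.007]]'|grep wrist;python3 -c "
from h import *
seq(lane(.235,0,.022));P=RC.T@(cur()[0]-OC);print(P*1e3)
for s in (1,-1):print(proj('top',OC+RC@np.array([P[0]+.0375,s*.02,P[2]+.028])).round(1))
T=camera('top')
for y in range(174,182,2): print(y,T[y,252:276].mean(1).astype(int).tolist())"
```

```text
wrist_force: [-0.6, -0.3, -1.3]
[ 0.3 -2.5 28.3] mm [0.001 0.001 0.003] rows 0.6
[235.27995535   2.47844849  50.27466281]
[257.  173.1]
[270.5 171.6]
174 [153, 153, 152, 151, 158, 212, 226, 229, 229, 230, 230, 230, 231, 230, 230, 229, 230, 228, 168, 108, 86, 80, 84, 122]
176 [147, 138, 148, 151, 152, 179, 225, 231, 230, 230, 229, 230, 228, 226, 225, 225, 225, 221, 142, 84, 74, 73, 73, 75]
178 [71, 94, 112, 124, 129, 121, 166, 162, 155, 155, 152, 146, 135, 120, 122, 137, 146, 149, 124, 88, 78, 77, 77, 76]
180 [78, 89, 129, 131, 116, 109, 113, 118, 129, 132, 131, 119, 114, 114, 120, 164, 176, 199, 145, 88, 69, 67, 64, 64]
```

```bash
python3 -m creep '[[0,-0.001,0.01,0,0,0.003],[0,-0.002,0.018,0,0,0.003],[0,-0.002,0.022,0,0,0.003],[0,-0.002,0.024,0,0,0.003],[0,-0.002,0.024,0,0,0.003],[0,-0.002,0.024,0,0,0.003]]'|grep wrist;python3 -c "
from h import *
seq(lane(.235,0,.022))"; python3 -m creep '[[0,0,0.001,0,0,0],[0,0,0.002,0,0,0],[0,0,0.002,0,0,0]]'|grep -E "pos|wrist"; python3 -c "
from h import *
seq(lane(.235,0,.022))"
```

```text
wrist_force: [-0.3, -0.2, -1.2]
[ 0.6 -0.7  4.6] mm [ 0.002  0.002 -0.   ] rows 0.1
tool_pos: [0.5924, 0.2891, 0.149]
wrist_force: [-1.7, 0.4, -0.8]
[ 0.4 -0.6  2.5] mm [ 0.001  0.002 -0.   ] rows 0.1
```

```bash
for i in 1 2; do python3 -m creep '[[0,0,0.001,0,0,0],[0,0,0.0015,0,0,0],[0,0,0.0015,0,0,0]]'|grep -E "pos|wrist"; done
```

```text
tool_pos: [0.5928, 0.2891, 0.1475]
wrist_force: [0.4, -0.5, -1.4]
tool_pos: [0.5933, 0.2891, 0.1461]
wrist_force: [0.6, -0.3, -1.1]
```

```bash
for i in 1 2; do python3 -m creep '[[0,0,0.0005,0,0,0],[0,0,0.001,0,0,0],[0,0,0.001,0,0,0]]'|grep -E "pos|wrist"; done
```

```text
tool_pos: [0.5941, 0.2893, 0.1461]
wrist_force: [-1.8, -1.3, 4.1]
tool_pos: [0.5949, 0.2894, 0.1463]
wrist_force: [-3.4, -2.6, 8.4]
```

Contact made. Backing off slightly, releasing and withdrawing.

```bash
python3 -m creep '[[0,0,-0.0005,0,0,0],[0,0,-0.001,0,0,0],[0,0,-0.001,0,0,0]]'|grep -E "wrist"; python3 -m creep '[[0,0,0,0,0,0],[0,0,0,0,0,0],[0,0,0,0,0,0],[0,0,0,0,0,0]]' 0.062 |grep -E "width|wrist"; python3 -m creep '[[0,0,-0.01,0,0,0],[0,0,-0.03,0,0,0],[0,0,-0.06,0,0,0],[0,0,-0.1,0,0,0],[0,0,-0.14,0,0,0],[0,0,-0.17,0,0,0],[0,0,-0.17,0,0,0]]'; python3 -c "
from h import *
seq(key('wide',.13))"
```

```text
wrist_force: [-1.5, -1.4, 6.5]
wrist_force: [0.3, -0.1, -0.4]
width: 0.0598
t: 24.3
tool_pos: [0.5422, 0.2848, 0.3139]
ee_rot: [3.134, 0.325, -3.032]
wrist_force: [0.4, 0.6, 0.7]
width: 0.0623
gripper_force: 0.0
[  15.6 -300.3   99.4] mm [ 0.166 -0.337  0.294] rows 6.3
```

```bash
python3 -m creep '[[0.002,-0.03,0.005,0.015,-0.03,0.025],[0.004,-0.075,0.015,0.04,-0.08,0.07],[0.006,-0.12,0.025,0.065,-0.13,0.115],[0.008,-0.165,0.04,0.09,-0.185,0.16],[0.01,-0.21,0.06,0.115,-0.235,0.205],[0.013,-0.255,0.08,0.14,-0.285,0.25],[0.0156,-0.295,0.095,0.166,-0.337,0.294],[0.0156,-0.3,0.099,0.166,-0.337,0.294]]' 0;  python3 -m creep '[[0,0,0,0,0,0],[0,0,0,0,0,0],[0,0,0,0,0,0]]'; python3 -c "
from h import *
seq(key('wide',.03),key('wide',0))
for x in (.027,.083,.1475): print('pred caps',proj('side',OC+RC@np.array([x,0,.056])).round(1),proj('top',OC+RC@np.array([x,0,.058])).round(1))
T=camera('top');S=camera('side');np.save('pics/T2.npy',T)
print(T[208:254:2,262:284].mean(2).astype(int))"
```

```text
t: 25.1
tool_pos: [0.5866, -0.0185, 0.2028]
ee_rot: [-3.128, 0.651, 2.917]
wrist_force: [-0.5, -0.4, -0.4]
width: 0.006
gripper_force: 0.0
t: 25.4
tool_pos: [0.591, -0.0113, 0.2089]
ee_rot: [-3.133, 0.659, 2.924]
wrist_force: [0.2, 0.6, 0.2]
width: 0.0007
gripper_force: 0.0
[-3.7  1.  97.8] mm [-0.005 -0.004  0.005] rows 2.0
[-0.  0. 30.] mm [0. 0. 0.] rows 0.6
pred caps [269.  197.2] [275.2 248.3]
pred caps [279.  189.1] [272.8 231.3]
pred caps [290.3 179.9] [270.  211.3]
[[204 153 214 226 227 217 218 185 144 136 185 198 223 226 211 142 112 132
  122 104 108 111]
 [135 133 181 221 223 177 143 139 141 141 143 139 168 174 162 134 136 146
  113  98 108 111]
 [165 194 198 222 224 219 217 215 216 216 219 221 223 229 230 230 229 227
  167 109 106 109]
 [225 225 223 222 222 223 222 221 220 218 219 221 225 228 229 229 226 221
  202 132 107 109]
 [222 220 211 170 166 207 216 214 211 205 219 223 225 226 222 222 222 221
  221 160 111 109]
 [221 221 221 151 154 177 220 226 226 226 227 227 227 224 221 220 220 220
  217 154 112 110]
 [220 220 216 147 150 167 218 226 226 226 227 227 224 212 218 22
[... 817 characters left out ...]
6 226 226 225 223 223 226 222
  219 220 218 218]
 [190 215 219 219 218 214 151 152 167 219 226 227 227 226 227 225 219 219
  219 220 218 215]
 [157 212 219 220 218 214 166 155 165 219 226 226 226 227 227 224 198 216
  219 219 218 215]
 [165 217 220 220 219 218 217 173 167 219 226 213 202 194 192 189 215 223
  221 219 218 216]
 [163 205 219 220 219 219 218 151 155 176 200 158 140 136 134 130 144 211
  219 220 219 218]
 [157 180 215 219 218 217 213 154 153 159 155 145 139 139 138 136 136 166
  214 219 219 217]
 [151 156 212 219 218 217 215 195 163 159 176 150 138 136 135 136 147 195
  218 219 219 217]
 [148 165 218 221 220 219 218 220 159 155 176 213 204 200 201 215 221 226
  226 222 220 218]]
```

The gap between the packs shows at row 222 (about 223 expected), the pack tops are continuous white, and the short pack's cap is at rows 208–211 (211 expected). Both packs are home, so the wide key is next.

```bash
python3 -m creep '[[-0.001,0,0.03,-0.005,-0.004,0.005],[-0.003,0.001,0.07,-0.005,-0.004,0.005],[-0.0037,0.001,0.098,-0.005,-0.004,0.005],[-0.0037,0.001,0.11,-0.005,-0.004,0.005],[-0.0037,0.001,0.11,-0.005,-0.004,0.005],[-0.0037,0.001,0.11,-0.005,-0.004,0.005]]';  python3 -c "
from h import *
seq(key('wide',0))"
```

```text
t: 26.1
tool_pos: [0.6587, -0.0278, 0.123]
ee_rot: [-3.14, 0.661, 2.917]
wrist_force: [-0.5, -0.1, -0.5]
width: 0.0006
gripper_force: 0.0
[-1.3  1.6 17.3] mm [-0.002 -0.002 -0.   ] rows 0.3
```

```bash
python3 -m creep '[[-0.001,0.001,0.01,0,0,0],[-0.001,0.001,0.016,0,0,0],[-0.001,0.001,0.019,0,0,0],[-0.001,0.001,0.019,0,0,0]]'|grep -E 'pos|wrist'; for i in 1 2; do python3 -m creep '[[0,0,0.001,0,0,0],[0,0,0.002,0,0,0],[0,0,0.002,0,0,0]]'|grep -E 'pos|wrist|grip'; done;  python3 -c "
from h import *
seq(key('wide',-.0065))"
```

```text
tool_pos: [0.6712, -0.03, 0.1084]
wrist_force: [-1.6, 0.9, 1.5]
tool_pos: [0.6723, -0.0303, 0.1071]
wrist_force: [-0.6, 1.7, 2.1]
gripper_force: 1.8
tool_pos: [0.6735, -0.0305, 0.1056]
wrist_force: [-5.1, 2.2, 5.3]
gripper_force: 4.1
[-0.2  1.   0.8] mm [-0.001 -0.002 -0.001] rows 0.0
```

```bash
python3 -m creep '[[0,0,0.001,0,0,0],[0,0,0.0015,0,0,0],[0,0,0.0015,0,0,0]]'|grep -E 'pos|wrist|grip';  python3 -m creep '[[0,0,-0.01,0,0,0],[0,0,-0.025,0,0,0],[0,0,-0.045,0,0,0],[0,0,-0.045,0,0,0],[0,0,-0.045,0,0,0]]'; python3 -c "
from h import *
seq(key('sq',.035),key('sq',-.0015))"
```

```text
tool_pos: [0.6738, -0.0305, 0.1053]
wrist_force: [-20.0, 4.2, 19.2]
gripper_force: 14.5
t: 27.9
tool_pos: [0.6471, -0.0252, 0.1393]
ee_rot: [-3.141, 0.661, 2.915]
wrist_force: [-0.5, -0.2, -0.0]
width: 0.0005
gripper_force: 0.0
[-0.3 47.7  2.3] mm [-0.002 -0.002 -0.002] rows 1.0
[ 0.  -0.  36.5] mm [0. 0. 0.] rows 0.7
```

```bash
python3 -m creep '[[0,0.02,0,0,0,0],[0,0.04,0.001,0,0,0],[0,0.047,0.002,0,0,0],[0,0.047,0.002,0,0,0],[0,0.047,0.002,0,0,0]]'|grep -E 'pos|wrist'; python3 -c "
from h import *
seq(key('sq',0))"
```

```text
tool_pos: [0.6585, 0.0194, 0.1368]
wrist_force: [0.2, -0.3, -0.6]
[-1.1  1.8 34.8] mm [-0.004 -0.004 -0.001] rows 0.7
```

```bash
python3 -m creep '[[0,0,0.015,0,0,0],[0,0,0.026,0,0,0],[0,0,0.031,0,0,0],[0,0,0.033,0,0,0],[0,0,0.033,0,0,0]]'|grep -E 'pos|wrist'; python3 -c "
from h import *
seq(key('sq',-.0065))"
```

```text
tool_pos: [0.6786, 0.0156, 0.1115]
wrist_force: [-0.3, 0.5, 0.6]
[-0.5  0.9  8.8] mm [-0.003 -0.003 -0.001] rows 0.2
```

```bash
for i in 1 2 3 4; do python3 -m creep '[[0,0,0.001,0,0,0],[0,0,0.002,0,0,0],[0,0,0.002,0,0,0]]'|grep -E 'pos|wrist|grip'; done
```

```text
tool_pos: [0.68, 0.0159, 0.1105]
wrist_force: [-0.6, -0.9, -0.0]
gripper_force: 0.0
tool_pos: [0.6813, 0.0157, 0.1088]
wrist_force: [-0.6, 1.0, 1.1]
gripper_force: 1.0
tool_pos: [0.6825, 0.0154, 0.1072]
wrist_force: [-2.2, 1.2, 2.7]
gripper_force: 1.7
tool_pos: [0.6836, 0.0152, 0.1057]
wrist_force: [-3.7, 0.1, 4.4]
gripper_force: 2.8
```

```bash
python3 -m creep '[[0,0,0.001,0,0,0],[0,0,0.002,0,0,0],[0,0,0.002,0,0,0]]'|grep -E 'pos|wrist|grip';  python3 -m creep '[[0,0,-0.01,0,0,0],[0,0,-0.025,0,0,0],[0,0,-0.045,0,0,0],[0,0,-0.045,0,0,0],[0,0,-0.045,0,0,0]]'; python3 -c "
from h import *
seq(key('round',.035),key('round',-.0015))"
```

```text
tool_pos: [0.684, 0.0151, 0.1053]
wrist_force: [-23.5, 1.9, 22.4]
gripper_force: 16.1
t: 30.9
tool_pos: [0.6578, 0.0209, 0.1393]
ee_rot: [-3.141, 0.661, 2.916]
wrist_force: [-0.1, -0.9, -0.2]
width: 0.0004
gripper_force: 0.0
[ -0.4 -91.7   2.3] mm [-0.002 -0.002 -0.001] rows 1.8
[ 0.  -0.  36.5] mm [0. 0. 0.] rows 0.7
```

```bash
python3 -m creep '[[0,-0.02,0,0,0,0],[0,-0.05,0,0,0,0],[0,-0.08,0.001,0,0,0],[0,-0.092,0.001,0,0,0],[0,-0.092,0.001,0,0,0],[0,-0.092,0.001,0,0,0]]'|grep -E 'pos|wrist'; python3 -c "
from h import *
seq(key('round',-.0065))"
```

```text
tool_pos: [0.6378, -0.0687, 0.138]
wrist_force: [0.0, -0.1, 0.2]
[-0.9  0.3 42.4] mm [-0.003 -0.003 -0.001] rows 0.8
```

```bash
python3 -m creep '[[0,0,0.015,0,0,0],[0,0,0.026,0,0,0],[0,0,0.033,0,0,0],[0,0,0.036,0,0,0],[0,0,0.036,0,0,0]]'|grep -E 'pos|wrist'; for i in 1 2 3; do python3 -m creep '[[0,0,0.001,0,0,0],[0,0,0.002,0,0,0],[0,0,0.002,0,0,0]]'|grep -E 'pos|wrist|grip'; done
```

```text
tool_pos: [0.6593, -0.0733, 0.1097]
wrist_force: [-0.4, 1.2, -0.4]
tool_pos: [0.6606, -0.0738, 0.1092]
wrist_force: [-0.5, 1.6, 1.1]
gripper_force: 0.8
tool_pos: [0.6619, -0.0741, 0.1074]
wrist_force: [-1.3, 1.3, 1.9]
gripper_force: 1.5
tool_pos: [0.6631, -0.0744, 0.1058]
wrist_force: [-2.6, 2.8, 3.8]
gripper_force: 2.3
```

```bash
python3 -m creep '[[0,0,0.001,0,0,0],[0,0,0.002,0,0,0],[0,0,0.002,0,0,0]]'|grep -E 'pos|wrist|grip';  python3 -m creep '[[0,0,-0.01,0,0,0],[0,0,-0.03,0,0,0],[0,0,-0.07,0,0,0],[0,0,-0.12,0,0,0],[0,0,-0.12,0,0,0],[0,0,-0.12,0,0,0]]'; python3 -c "
from h import *
T=camera('top').astype(int);print('lane change',np.abs(T-np.load('pics/T2.npy'))[205:262,262:284].max())"
```

```text
tool_pos: [0.6637, -0.0745, 0.1052]
wrist_force: [-19.6, 5.4, 19.6]
gripper_force: 14.1
t: 33.8
tool_pos: [0.5923, -0.0584, 0.2004]
ee_rot: [3.14, 0.664, 2.914]
wrist_force: [-0.1, 1.1, -0.9]
width: 0.0007
gripper_force: 0.0
lane change 4
```

The round key is fully pressed again, the arm is clear, and the lane hasn't changed. Handing in.

```bash
python3 -c "
from workcell import hand_in
print(hand_in())"
```

```text
the job is handed in; nothing more can be done
None
```

I handed the job in at about 34 s: round key pressed, both packs seen at rest against the stop, then wide, square and round pressed in order; the hand-in gave no verdict back.

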